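Sort the loose things into the bench trays

ROBOT

A 6-joint arm with a two-finger parallel gripper is mounted at the origin on a cart in front of the work surface, level with it; the furniture and walls round the work are solid. World frame = base frame: x ahead of the robot, y to its left, z up, the work surface at z = 0. Lengths are in mm, angles in rad, forces in N, time in s.
With the tool pointing down it reaches from about 375 to 900 mm from the base axis. Payload 3.1 kg.
Tool frame: the origin (TCP) lies on the centre line of the jaws, within the pads' length; the fingertips stand 8 mm ahead of it and the grasp point (between the pads) lies 11 mm behind it; z points along the fingers, y is the line along which they close (so a half turn about z gives the same grasp; the last joint's range is limited). The gripper opens to 85 mm and grips with 20 to 120 N. Pads are 22 mm wide; open, the fingers measure 114 mm over their backs; the gripper's body (76 mm by 85 mm) begins 54 mm behind the grasp point. The pads swing forward as they close: fully open they stand 13 mm farther back than shut.
Start: joints at [-1.486, 0.527, 1.433, -0, 1.181, -0.178], TCP at [162.39, -603.511, 216.01] pointing down, gripper open.
Joint ranges: [-3.08, 3.08], [-0.75, 2.2], [0.22, 2.44], [-1.43, 4.57], [0, 2.65], [-2.85, 2.85]. Speed limits (rad/s): [2.79, 2.79, 3.14, 3.14, 3.14, 3.14].

INTERFACE

Orientations are given as a unit quaternion [x, y, z, w].
In Python, from plant import * gives the robot as it stands. The module is installed in compiled form; this text tells all that it offers.
- The arm moves only by the tool jog_arm, never from a script. Its argument "moves" is a list that holds one entry, the list of rows, each a list of 4 numbers: the shift along the world's x, y, z scaled (see below), then the turn about the world's z scaled (see below). In form: [[[dx, dy, dz, spin], ...]]. A call has 1 to 8 rows; each row shifts and turns the commanded pose from where the row before left it; what a row does not reach is not made up. The controller multiplies each number of a shift by 0.4 m and each number of a turn by 90 degrees. A row lasts 1/10 s, in which the tool goes at most 50 mm and 8.59 degrees, less where a joint would pass 70% of its speed; a pose out of reach is approached as far as the arm can. A call with a number of a shift or a turn outside -1 to 1 is refused whole. A call with a gripper value outside its range is refused whole. "claw" is the opening, from 0 (shut) to 1 (fully open), set as the call begins (left out, the last holds). The fingers move at their own pace and stop on an object; the grip force is fixed at half the most. Time passes only in rows, so rows that do not move let the fingers close. It gives the time, the measured TCP pose, the force, the opening and the grip force at its end, in the units of the state.
- observe(): the state, without advancing time (a new reading comes with each control period).
- get_image(name): name is "side" or "top" or "wrist"; returns a dict with "img" (400x640x3 uint8, blue, green, red), "depth" (400x640 float32, mm along the optical axis (not along the pixel's ray), 0 where there is no reading), "camera_matrix" (3x3 intrinsics, pixels), "k1" (the pictures are not rectified: a ray, as slopes to the right and down, at radius r is drawn at 1 + k1 r^2 times it, then the intrinsics apply), "R" (3x3) and "t" (3): a world point X has camera coordinates R X + t; the wrist camera has in their place "hand_eye" (4x4, takes a point from camera to tool coordinates, whose origin is the TCP and whose axes are the flange's). Camera axes: x right, y down, z forward; pixel columns grow to the right and rows downward; lengths in mm; the calibration is good to about 2 mm. A picture is of the moment at which its call begins: read the wrist's pose just before it.
- hand_in(): hands the job in; it is judged then, once.
The state is a dict: "t": time; "joint_pos": joint angles; "joint_vel": joint speeds; "effort": joint torques, N m; "tool_pos": TCP position; "tool_rot": TCP orientation; "contact_force": force on the tool from outside, world axes, zero at the start; "wrist_torque": the same for the moment, N m; "gripper_width": finger opening in mm; "grasp_force": force on a finger pad.
Only numpy, scipy, OpenCV 4.12 (cv2) and the standard library are available. Lean on these libraries where they do the work, as an engineer would, in place of code of your own. Each camera call takes 0.05 s, during which the arm holds its last target. There are 200 camera calls.

TASK

Sort the handful of things on the desk into the three grey trays: both lidded containers, the small white pot and the wider tin, go upright on the floor of the round tray, the tape measure stands upright in the square tray as it stands now, and the screwdriver lies flat in the long tray. Leave the white thermometer and the black spring clamp where they are.

Things in the scene. Friction and masses are not known exactly. Their poses are not given: they have to be found in the camera images.
- screwdriver: Loose screwdriver lying flat on the desk: 170 mm long, faceted yellow handle and thin steel blade. Origin at mid-length on its underside (touching the desk); its y axis runs along it toward the handle end. Handle from y = -10 to +85 mm, 31 mm wide (x), 27 mm high; blade 6 mm thick, its axis 14 mm up, from y = -10 to -85 mm. Weighs about 75 g, balance point on the handle near y = +30 mm: grip across x there.
- tape_measure: Loose pocket tape measure, yellow and black case, standing on its narrow edge: 30 mm thick (x), case from y = -23 to +39 mm, 61 mm high. Origin on its underside, z up. About 210 g. Grip from above across its thickness (x), about y = +8 mm.
- small_pot: Loose small round sample pot, whitish, with a fixed white press lid wider than its body, 50 mm across at the lid, 39 mm high overall; a gripper closes on it at about 44 mm. Origin at the centre of its underside, z up. About 45 g.
- tin: Loose low round tin, white below with a tan lid (lid fixed): 62 mm across, 35 mm high. Origin at the centre of its underside, z up. About 70 g.
- long_tray: Long open tray. Fixed to the desk. Plain grey plastic; floor 4 mm thick, walls 4 mm thick, rim 23 mm above the desk at most. Origin at the centre of its underside, on the desk; z up. Inside 200 mm long (x) and 96 mm wide (y). Small label holder outside its -x end.
- square_tray: Square open tray. Fixed to the desk. Plain grey plastic; floor 4 mm thick, walls 4 mm thick, rim 23 mm above the desk at most. Origin at the centre of its underside, on the desk; z up. Inside 124 by 124 mm.
- round_tray: Round open tray. Fixed to the desk. Plain grey plastic; floor 4 mm thick, walls 4 mm thick, rim 23 mm above the desk at most. Origin at the centre of its underside, on the desk; z up. Inside diameter 164 mm.
- thermometer: Loose small white digital thermometer with a grey display, lying flat, 50 x 62 x 18 mm; a bystander. Origin at the centre of its underside.
- spring_clamp: Loose black spring clamp lying flat, 44 x 112 x 20 mm, long along its y; a bystander. Origin at its centre, on the underside.
There are look-alikes about, which are no part of the job. Leave any green look-alike of the small_pot alone.

How it is judged:
By the outcome, as a careful person would: the job done as asked, in the order asked, and still so for the second after the job is handed in, with the robot touching nothing.
It also fails if it takes over 102 s, if anything falls off the work surface, if the arm or the gripper's body presses on something with over 40 N, if the wrist force passes 120 N, or if a joint passes its speed limit or range.

## Working session

There is one attempt and no reset: what is moved stays moved. The work goes in short steps, Python scripts to look and compute and a tool call to move; the robot and the scene stay as the last step left them, time stands still between calls to the robot, and variables do not carry over. Pictures are saved under pics/ and viewed, at most 14 in all, crops included, and the job is handed in when it is done.

Besides the shell and the picture viewer there is one more tool, called after "Request:" as name(argument=value, ...) on one line, values as JSON. jog_arm: Moves the arm, as the interface text tells. Its arguments: {"type":"object","properties":{"moves":{"type":"array"},"claw":{"type":"number"}},"required":["moves"]}

```bash
mkdir -p pics
cat > h.py <<'E'
from plant import *
import numpy as np, cv2, pickle
def snap(n):
    s=observe(); d=get_image(n); d['s']=s; pickle.dump(d,open(f'{n}.pkl','wb')); return d
def load(n): return pickle.load(open(f'{n}.pkl','rb'))
def ext(d):
    if 'R' in d: return np.array(d['R']),np.array(d['t']).ravel()
    from scipy.spatial.transform import Rotation as Ro
    T=np.eye(4);T[:3,:3]=Ro.from_quat(d['s']['tool_rot']).as_matrix();T[:3,3]=d['s']['tool_pos']
    C=np.linalg.inv(T@np.array(d['hand_eye'])); return C[:3,:3],C[:3,3]
def ray(d,uv):
    K=np.array(d['camera_matrix']);p=(np.atleast_2d(uv).astype(float)-K[:2,2])/[K[0,0],K[1,1]]
    q=p.copy()
    for _ in range(20): q=p/(1+d['k1']*(q**2).sum(1,keepdims=True))
    return np.c_[q,np.ones(len(q))]
def onplane(d,uv,z):
    R,t=ext(d);c=-R.T@t;r=ray(d,uv)@R
    return c+r*((z-c[2])/r[:,2])[:,None]
def bydepth(d,uv):
    R,t=ext(d);uv=np.atleast_2d(uv).astype(int);z=d['depth'][uv[:,1],uv[:,0]]
    return (ray(d,uv)*z[:,None]-t)@R
E
python3 - <<'E'
from h import *
for n in('top','side'):
    d=snap(n);cv2.imwrite(f'pics/{n}0.png',d['img']);print(n,ext(d)[0].round(2).tolist(),(-ext(d)[0].T@ext(d)[1]).round())
print(observe())
E
```

```text
top [[-0.02, -1.0, 0.02], [-0.99, 0.02, -0.14], [0.14, -0.02, -0.99]] [ 325.   16. 1317.]
side [[-0.62, 0.78, 0.0], [0.63, 0.51, -0.59], [-0.46, -0.37, -0.81]] [1039.  419. 1019.]
{'t': 0.1, 'joint_pos': array([-1.48651468e+00,  5.28411550e-01,  1.43378811e+00,  1.44436858e-05,
        1.18141657e+00, -1.78466370e-01]), 'joint_vel': array([-0.00313173, -0.00277466, -0.00349005,  0.00164913,  0.00058607,
       -0.00179309]), 'effort': array([-2.39235997e-04, -4.43303990e+01, -1.78585643e+01, -2.30631886e-04,
        3.91130816e-03,  1.49078386e-05]), 'tool_pos': array([ 162.32864355, -602.84070018,  215.1035212 ]), 'tool_rot': array([ 9.91382692e-01,  1.30993640e-01,  5.43009428e-05, -1.01035179e-03]), 'contact_force': array([-0.33626824, -1.0042919 , -0.58361011]), 'wrist_torque': array([ 0.01570761, -0.0090841 , -0.05181489]), 'grasp_force': 0.0, 'gripper_width': 85.62648306471358}
```

View pics/top0.png

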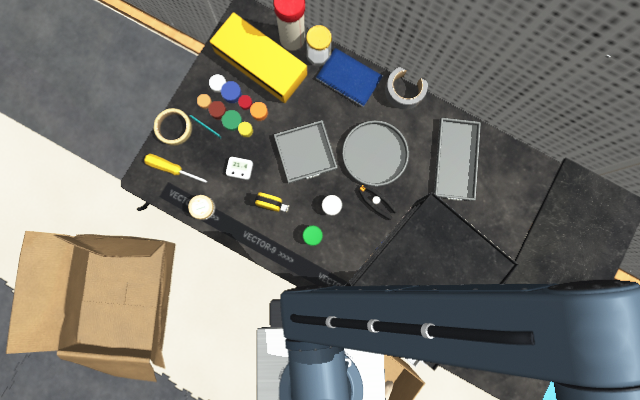

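View pics/side0.png

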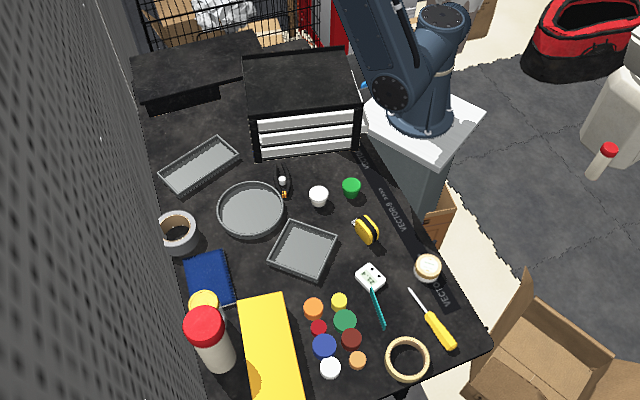

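Top view: candidates for the small pot are white (332,205), green look-alike (313,236) and a flat white disc at (218,83). I choose (332,205). The tin is the tan lid at (201,207); the masking-tape ring (172,127) and the flat tan disc (204,100) are not it. The tape measure is at (270,202) and the screwdriver at (165,163); the yellow box (258,57) and yellow jar (318,45) are not in the job. Thermometer is at (239,167), clamp at (376,200), trays at (306,151), (375,153) and (457,158). Next I measure and check a close crop.

```bash
cat > m.py <<'E'
from h import *
d=load('top');img=d['img'];hsv=cv2.cvtColor(img,cv2.COLOR_BGR2HSV)
# height map
R,t=ext(d);v,u=np.mgrid[0:400,0:640];uv=np.c_[u.ravel(),v.ravel()]
P=bydepth(d,uv).reshape(400,640,3)
for n,(a,b) in dict(pot=(332,205),green=(313,236),disc=(218,83),tin=(201,207),tape=(265,200),drv=(160,161),blade=(195,177),sq=(306,151),rnd=(375,153),lng=(457,158),clamp=(376,200),therm=(239,167),desk=(340,180),cab=(430,240),cab2=(580,240),box=(258,57),jar=(318,45),red=(290,10),blue=(345,75)).items(): print(n,P[b,a].round())
def comp(box,mask,z,name):
    x0,y0,x1,y1=box;m=np.zeros((400,640),np.uint8);m[y0:y1,x0:x1]=mask[y0:y1,x0:x1]*255
    c=max(cv2.findContours(m,0,cv2.CHAIN_APPROX_NONE)[0],key=cv2.contourArea)[:,0,:]
    w=onplane(d,c,z)[:,:2].astype(np.float32)
    print(name,len(c),'circ',[np.round(q,1) for q in cv2.minEnclosingCircle(w)],'rect',[np.round(q,1) for q in cv2.minAreaRect(w)]);return w
Z=P[...,2];H,S,V=[hsv[...,i].astype(int) for i in range(3)]
comp((315,190,350,220),(V>120),39,'pot');comp((185,190,220,222),V>130,35,'tin')
comp((250,185,295,218),(Z>45),61,'tapeZ');comp((250,185,295,218),(S>120)&(V>90),61,'tapeY')
comp((140,148,185,178),(S>120)&(V>90),14,'handle');comp((180,165,212,188),(V>110),14,'blade')
g=(Z>14)&(Z<32)
for n,b in dict(sq=(268,115,342,185),rnd=(340,118,411,188),lng=(430,112,485,203)).items(): comp(b,(Z>-50)&(V>85)&(S<60),23,n)
c=[cv2.resize(img[y:y+80,x:x+100],(400,320),interpolation=cv2.INTER_CUBIC) for x,y in((145,140),(240,150),(300,170),(400,100))]
cv2.imwrite('pics/crop1.png',cv2.resize(np.vstack([np.hstack(c[:2]),np.hstack(c[2:])]),(750,600)))
E
python3 m.py
```

```text
pot [456. -37.  37.]
green [378.  13.  38.]
disc [785. 256.  23.]
tin [457. 294.  33.]
tape [468. 130.  66.]
drv [578. 402.  25.]
blade [536. 314.  17.]
sq [603.  27.   3.]
rnd [ 594. -154.    4.]
lng [ 577. -371.    5.]
clamp [ 468. -151.   18.]
therm [560. 201.  20.]
desk [524. -60.   3.]
cab [ 359. -251.  169.]
cab2 [ 353. -634.   94.]
box [837. 146.  69.]
jar [848.  -8. 112.]
red [894.  57. 206.]
blue [807. -80.  10.]
pot 56 circ [array([456.2, -35.3]), np.float64(26.2)] rect [array([455.4, -35.2]), array([48. , 50.7]), np.float64(88.9)]
tin 72 circ [array([456.6, 293.8]), np.float64(34.2)] rect [array([457.9, 293.8]), array([65.8, 58.2]), np.float64(89.0)]
tapeZ 66 circ [array([468.9, 123. ]), np.float64(32.4)] rect [array([467.5, 124. ]), array([63., 31.]), np.float64(73.0)]
tapeY 53 circ [array([454.7, 125.4]), np.float64(31.8)] rect [array([455.9, 125. ]), array([63.6, 14.1]), np.float64(70.5)]
handle 85 circ [array([569.8, 400.5]), np.float64(50.7)] rect [array([571.6, 399.9]), array([101.1,  32.7]), np.float64(67.2)]
blade 64 circ [array([546.1, 318.8]), np.float64(40.5)] rect [array([539.6, 322.4]), array([81. , 15.9]), np.float64(60.8)]
sq 200 circ [array([598.2,  29.3]), np.float64(94.1)] rect [array([599.4,  19.4]), array([139.2, 152.7]), np.float64(16.0)]
rnd 201 circ [array([ 596., -159.]), np.float64(93.5)] rect [array([ 592. , -153.5]), array([173.1, 173.6]), np.float64(69.4)]
lng 269 circ [array([ 573. , -383.2]), np.float64(124.2)] rect [array([ 576.5, -374. ]), array([130.1, 227.6]), np.float64(85.0)]
```

View pics/crop1.png

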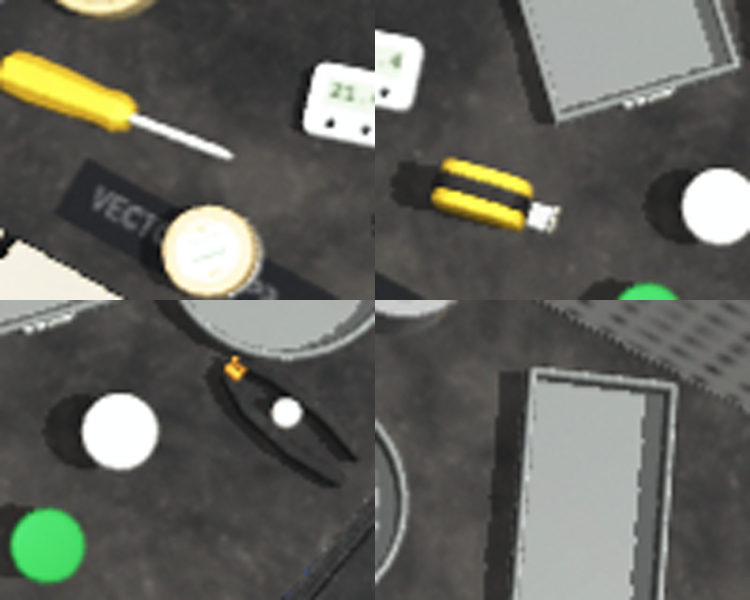

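The crop confirms the choices: white press-lid pot, tan-lidded tin, and a tape standing on its edge with its hook toward (286,208). Sizes and heights match the description. I start with the small pot.

Request:
jog_arm(moves=[[[0, 0.02, 0.08, 0], [0.04, 0.09, 0.02, 0], [0.045, 0.09, 0, 0], [0.045, 0.09, 0, 0], [0.045, 0.09, 0, 0], [0.045, 0.09, 0, 0], [0.045, 0.09, 0, 0], [0.045, 0.09, 0, 0]]], claw=1)

```text
t: 0.9
tool_pos: [286.7, -341.7, 255.8]
tool_rot: [0.991, 0.131, -0.0, -0.0]
contact_force: [0.3, -1.1, -0.8]
gripper_width: 85.5
grasp_force: 0.0
```

Request:
jog_arm(moves=[[[0.05, 0.09, 0, 0], [0.05, 0.09, 0, 0], [0.05, 0.09, 0, 0], [0.05, 0.09, 0, 0], [0.05, 0.09, 0, 0], [0.05, 0.09, 0, 0], [0, 0, 0, 0], [0, 0, 0, 0]]])

```text
t: 1.7
tool_pos: [406.4, -126.7, 255.8]
tool_rot: [0.991, 0.133, -0.0, 0.0]
contact_force: [0.6, -1.1, -0.6]
gripper_width: 85.1
grasp_force: 0.0
```

Request:
jog_arm(moves=[[[0.04, 0.075, 0, 0], [0.04, 0.075, 0, 0], [0.045, 0.078, 0, 0], [0, 0, -0.1, 0], [0, 0, -0.1, 0], [0, 0, 0, 0], [0, 0, 0, 0]]])

```text
t: 2.4
tool_pos: [456.1, -37.5, 176.0]
tool_rot: [0.992, 0.13, -0.001, -0.0]
contact_force: [0.3, -0.9, -0.4]
gripper_width: 85.5
grasp_force: 0.0
```

Run:
```python
from h import *
d=snap('wrist');cv2.imwrite('pics/w1.png',d['img']);print(d['s']['tool_pos'],np.array(d['hand_eye']).round(2).tolist())
hsv=cv2.cvtColor(d['img'],cv2.COLOR_BGR2HSV)
m=((hsv[...,1]<50)&(hsv[...,2]>190)).astype(np.uint8)
for c in cv2.findContours(m,0,1)[0]:
    if cv2.contourArea(c)>800: c=c[:,0];print(c.mean(0),cv2.minEnclosingCircle(onplane(d,c,39)[:,:2].astype(np.float32)),bydepth(d,c.mean(0)))
# round tray rim
```

```text
[456.08415671 -37.52804873 175.97482815] [[0.0, -0.95, -0.33, 84.36], [1.0, 0.0, 0.0, 0.55], [-0.0, -0.33, 0.95, -158.8], [0.0, 0.0, 0.0, 1.0]]
[318.69784173 176.79136691] ((456.9962463378906, -35.740196228027344), 25.778507232666016) [[458.52980584 -34.8830066   39.73389545]]
[612.60987654 187.92592593] ((540.483642578125, -346.73284912109375), 81.26465606689453) [[ 524.48318274 -367.61587098    4.93555515]]
[490.22338205  85.42066806] ((589.0254516601562, -146.8862762451172), 80.96599578857422) [[ 587.99479009 -182.57075322    4.22790714]]
[286.39736842  36.33157895] ((572.1156005859375, 23.6378173828125), 58.032386779785156) [[577.40780284  29.07549538   4.42862915]]
[292.24183976  62.03709199] ((569.7109375, 18.499202728271484), 70.31554412841797) [[556.0055077   17.88243105   5.76146274]]
[107.26382979  14.26382979] ((556.74755859375, 182.05239868164062), 37.02930450439453) [[552.43228437 192.21321584  17.25993333]]
```

View pics/w1.png

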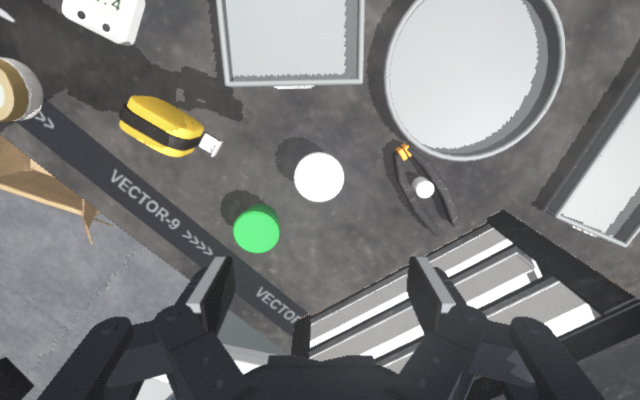

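Wrist view: white pot at (319,177), green look-alike at (256,229), clamp at (425,188). The pot is at (457,-36), which agrees with the top view. I go down and grip.

Request:
jog_arm(moves=[[[0.002, 0.005, -0.1, 0], [0, 0, -0.1, 0], [0, 0, -0.1, 0], [0, 0, -0.06, 0], [0, 0, -0.03, 0], [0, 0, -0.0175, 0], [0, 0, 0, 0], [0, 0, 0, 0]]])

```text
t: 3.25
tool_pos: [458.5, -35.0, 14.2]
tool_rot: [0.991, 0.131, 0.001, 0.001]
contact_force: [-0.0, 0.3, 0.9]
gripper_width: 85.4
grasp_force: 0.0
```

Request:
jog_arm(moves=[[[0, 0, 0, 0], [0, 0, 0, 0], [0, 0, 0, 0], [0, 0, 0, 0], [0, 0, 0, 0], [0, 0, 0, 0], [0, 0, 0, 0], [0, 0, 0, 0]]], claw=0)

```text
t: 4.05
tool_pos: [457.5, -34.3, 14.2]
tool_rot: [0.991, 0.131, 0.001, 0.0]
contact_force: [-0.9, 0.1, 10.5]
gripper_width: 39.0
grasp_force: 59.0
```

Request:
jog_arm(moves=[[[0, 0, 0, 0], [0, 0, 0.02, 0], [0, 0, 0.05, 0], [0, 0, 0.1, 0], [0, 0, 0, 0], [0, 0, 0, 0]]])

```text
t: 4.65
tool_pos: [457.8, -34.4, 82.0]
tool_rot: [0.991, 0.131, 0.001, 0.001]
contact_force: [0.1, -0.8, -1.4]
gripper_width: 38.4
grasp_force: 60.5
```

Run:
```python
from h import *
d=snap('side');e=snap('wrist');print(observe()['gripper_width'],observe()['grasp_force'],observe()['contact_force'])
R,t=ext(d);c=np.array(d['s']['tool_pos']);q=R@c+t;K=d['camera_matrix'];u,v=(q[:2]/q[2]*[K[0][0],K[1][1]]+[K[0][2],K[1][2]]).astype(int);print(u,v)
a=cv2.resize(d['img'][max(v-50,0):v+50,u-65:u+65],(390,300));b=cv2.resize(e['img'],(400,250));b=cv2.copyMakeBorder(b,0,50,0,0,0)
cv2.imwrite('pics/g1.png',np.hstack([a,b]))
```

```text
38.82182744507441 60.454695301596075 [-0.49323047  0.14570674  0.18462035]
318 182
```

View pics/g1.png

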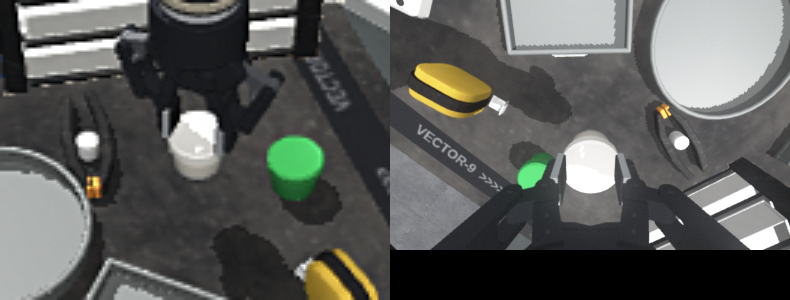

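The pot is held upright and centred, in line with the fingers, at (595,165) in the right half of the picture. I carry it to the far side of the round tray.

Request:
jog_arm(moves=[[[0.086, -0.055, 0, 0], [0.086, -0.055, 0, 0], [0.086, -0.055, 0, 0], [0.086, -0.055, 0, 0], [0.086, -0.055, 0, 0], [0, 0, 0, 0], [0, 0, 0, 0]]])

```text
t: 5.45
tool_pos: [628.3, -144.4, 78.8]
tool_rot: [0.991, 0.131, -0.002, -0.001]
contact_force: [-0.1, 0.9, -0.9]
gripper_width: 39.0
grasp_force: 60.5
```

Request:
jog_arm(moves=[[[0, 0, -0.08, 0], [0, 0, -0.04, 0], [0, 0, -0.02, 0], [0, 0, -0.01, 0], [0, 0, 0, 0], [0, 0, 0, 0]]])

```text
t: 6.05
tool_pos: [629.7, -144.4, 21.8]
tool_rot: [0.991, 0.131, 0.001, 0.0]
contact_force: [-0.3, -1.3, 0.1]
gripper_width: 39.3
grasp_force: 60.5
```

Request:
jog_arm(moves=[[[0, 0, -0.005, 0], [0, 0, -0.004, 0], [0, 0, 0, 0], [0, 0, 0, 0]]])

```text
t: 6.45
tool_pos: [629.9, -144.5, 18.4]
tool_rot: [0.991, 0.131, 0.001, 0.0]
contact_force: [0.0, 1.0, 5.3]
gripper_width: 39.1
grasp_force: 61.2
```

Contact is felt. I release it, opening part of the way first, and rise.

Request:
jog_arm(moves=[[[0, 0, 0, 0], [0, 0, 0, 0], [0, 0, 0, 0], [0, 0, 0, 0], [0, 0, 0, 0], [0, 0, 0, 0]]], claw=0.8)

```text
t: 7.05
tool_pos: [629.1, -144.3, 17.3]
tool_rot: [0.991, 0.131, -0.0, -0.0]
contact_force: [0.5, -0.1, 0.5]
gripper_width: 68.3
grasp_force: 0.0
```

Request:
jog_arm(moves=[[[0, 0, 0.03, 0], [0, 0, 0.08, 0], [0, 0, 0.12, 0], [0, 0, 0.12, 0], [-0.04, 0.1, 0, 0], [-0.04, 0.1, 0, 0], [-0.04, 0.1, 0, 0], [-0.04, 0.1, 0, 0]]])

```text
t: 7.85
tool_pos: [564.6, 16.9, 158.7]
tool_rot: [0.991, 0.131, 0.001, 0.0]
contact_force: [0.0, 0.4, 0.2]
gripper_width: 68.6
grasp_force: 0.0
```

Request:
jog_arm(moves=[[[-0.04, 0.115, 0, 0], [-0.04, 0.115, 0, 0], [-0.04, 0.115, 0, 0], [-0.04, 0.115, 0, 0], [-0.04, 0.115, 0, 0], [-0.04, 0.115, 0, 0], [0, 0, 0, 0], [0, 0, 0, 0]]], claw=1)

```text
t: 8.65
tool_pos: [468.7, 292.8, 158.2]
tool_rot: [0.991, 0.133, 0.001, 0.0]
contact_force: [0.7, -0.4, -0.5]
gripper_width: 85.3
grasp_force: 0.0
```

Run:
```python
from h import *
d=snap('wrist');e=snap('top');print(d['s']['tool_pos'])
hsv=cv2.cvtColor(e['img'],cv2.COLOR_BGR2HSV)
m=np.zeros((400,640),np.uint8);m[115:190,340:412]=(hsv[...,2]>215)[115:190,340:412]
for c in cv2.findContours(m,0,1)[0]:
    if cv2.contourArea(c)>30: print(cv2.minEnclosingCircle(onplane(e,c[:,0],43)[:,:2].astype(np.float32)))
hsv=cv2.cvtColor(d['img'],cv2.COLOR_BGR2HSV)
m=((hsv[...,2]>150)).astype(np.uint8)
for c in cv2.findContours(m,0,1)[0]:
    if cv2.contourArea(c)>800: c=c[:,0];print(c.mean(0),cv2.minEnclosingCircle(onplane(d,c,35)[:,:2].astype(np.float32)))
b=cv2.resize(e['img'][100:260,130:420],(580,320));a=cv2.resize(d['img'],(448,280));b=cv2.resize(b,(507,280))
cv2.imwrite('pics/g2.png',cv2.resize(np.vstack([a,cv2.resize(b,(448,280))]),(448,560)))
```

```text
[468.73249856 292.77588955 158.19378776]
((628.564453125, -145.04769897460938), 25.0382137298584)
[272.31262525 266.55310621] ((367.99908447265625, 309.04754638671875), 118.59172058105469)
[315.09848485 180.72727273] ((460.4412841796875, 296.9583435058594), 33.33418655395508)
[158.5440806 155.7581864] ((447.4271240234375, 444.932861328125), 65.50051879882812)
[436.43229167 112.921875  ] ((558.5316162109375, 208.53663635253906), 34.54358673095703)
[595.35364238 125.22119205] ((593.9907836914062, 51.57535171508789), 79.32002258300781)
[509.67924528   8.90566038] ((657.8357543945312, 183.51171875), 17.88460350036621)
[261.42613636  60.88352273] ((557.546142578125, 361.7643737792969), 80.84292602539062)
[ 81.00317797 121.98199153] ((457.6901550292969, 499.5896911621094), 130.6452178955078)
```

View pics/g2.png

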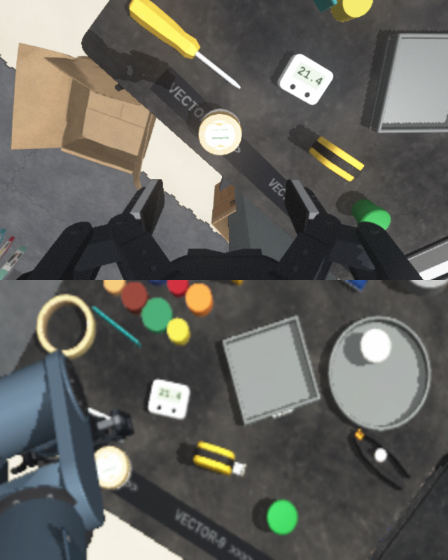

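The pot stands upright in the round tray at (376,345) in the lower panel. The tin is at (220,132) in the wrist panel, about (458,295). I pick the tin next.

Request:
jog_arm(moves=[[[-0.026, 0.006, -0.1, 0], [0, 0, -0.1, 0], [0, 0, -0.08, 0], [0, 0, -0.05, 0], [0, 0, -0.025, 0], [0, 0, -0.015, 0], [0, 0, 0, 0], [0, 0, 0, 0]]])

```text
t: 9.55
tool_pos: [459.8, 294.0, 10.3]
tool_rot: [0.991, 0.131, 0.001, -0.0]
contact_force: [0.5, -0.3, -0.2]
gripper_width: 85.3
grasp_force: 0.0
```

Request:
jog_arm(moves=[[[0, 0, 0, 0], [0, 0, 0, 0], [0, 0, 0, 0], [0, 0, 0, 0], [0, 0, 0, 0], [0, 0, 0, 0], [0, 0, 0, 0]]], claw=0)

```text
t: 10.25
tool_pos: [459.5, 294.5, 11.4]
tool_rot: [0.991, 0.131, 0.001, -0.0]
contact_force: [-0.9, -0.9, 9.2]
gripper_width: 57.8
grasp_force: 61.8
```

Request:
jog_arm(moves=[[[0, 0, 0.02, 0], [0, 0, 0.08, 0], [0, 0, 0.1, 0], [0, 0, 0, 0], [0, 0, 0, 0]]])

```text
t: 10.75
tool_pos: [459.3, 294.5, 90.7]
tool_rot: [0.991, 0.131, 0.001, -0.0]
contact_force: [0.0, 0.6, -1.6]
gripper_width: 57.6
grasp_force: 64.2
```

Request:
jog_arm(moves=[[[0, 0, 0.05, 0], [0.022, -0.104, 0, 0], [0.022, -0.104, 0, 0], [0.022, -0.104, 0, 0], [0.022, -0.104, 0, 0], [0.022, -0.104, 0, 0], [0.022, -0.104, 0, 0], [0.022, -0.104, 0, 0]]])

```text
t: 11.55
tool_pos: [519.2, 1.5, 107.9]
tool_rot: [0.991, 0.131, -0.002, -0.001]
contact_force: [1.1, 0.1, -0.6]
gripper_width: 57.7
grasp_force: 64.3
```

Request:
jog_arm(moves=[[[0.022, -0.104, 0, 0], [0.022, -0.104, 0, 0], [0.022, -0.104, 0, 0], [0.022, -0.104, 0, 0], [0, 0, 0, 0], [0, 0, 0, 0]]])

```text
t: 12.15
tool_pos: [554.3, -164.0, 107.7]
tool_rot: [0.992, 0.13, -0.001, -0.001]
contact_force: [-1.1, 0.1, -1.2]
gripper_width: 57.8
grasp_force: 64.4
```

Run:
```python
from h import *
e=snap('side');d=snap('wrist');o=observe();print(o['tool_pos'],o['gripper_width'],o['joint_pos'])
cv2.imwrite('pics/g3.png',np.hstack([cv2.resize(e['img'][110:290,150:400],(417,300)),cv2.resize(d['img'],(380,300))]))
```

```text
[ 554.0443689  -162.03575522  108.13411513] 57.42543657770715 [-4.78182691e-01  6.09484880e-01  1.64637944e+00  3.79562501e-04
  8.89782048e-01  8.29179350e-01]
```

View pics/g3.png

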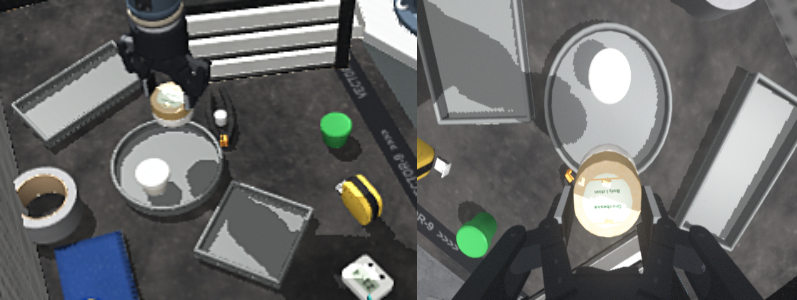

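The tin is held level and centred at (608,195), and the pot is upright at (610,75). I lower the tin on the near side.

Request:
jog_arm(moves=[[[0.006, 0, -0.1, 0], [0, 0, -0.08, 0], [0, 0, -0.03, 0], [0, 0, -0.012, 0], [0, 0, 0, 0], [0, 0, 0, 0]]])

```text
t: 12.85
tool_pos: [558.9, -163.6, 21.8]
tool_rot: [0.991, 0.131, 0.001, 0.001]
contact_force: [-0.0, -0.3, -0.5]
gripper_width: 57.1
grasp_force: 64.4
```

Request:
jog_arm(moves=[[[0, 0, -0.005, 0], [0, 0, -0.003, 0], [0, 0, 0, 0], [0, 0, 0, 0]]])

```text
t: 13.25
tool_pos: [558.1, -163.6, 17.7]
tool_rot: [0.991, 0.131, 0.0, 0.0]
contact_force: [0.2, -0.1, -1.5]
gripper_width: 57.2
grasp_force: 64.4
```

Request:
jog_arm(moves=[[[0, 0, -0.004, 0], [0, 0, -0.003, 0], [0, 0, 0, 0], [0, 0, 0, 0]]])

```text
t: 13.65
tool_pos: [558.1, -163.7, 15.4]
tool_rot: [0.991, 0.131, 0.0, 0.0]
contact_force: [-0.4, 0.1, 5.9]
gripper_width: 58.0
grasp_force: 65.3
```

Request:
jog_arm(moves=[[[0, 0, 0, 0], [0, 0, 0, 0], [0, 0, 0, 0], [0, 0, 0, 0], [0, 0, 0.02, 0], [0, 0, 0.1, 0], [0, 0, 0.12, 0], [0, 0, 0.12, 0]]], claw=0.95)

```text
t: 14.45
tool_pos: [557.5, -163.2, 160.1]
tool_rot: [0.991, 0.131, -0.001, -0.0]
contact_force: [1.2, -1.2, 0.3]
gripper_width: 81.0
grasp_force: 0.0
```

Request:
jog_arm(moves=[[[-0.032, 0.103, 0, 0.092], [-0.032, 0.103, 0, 0.092], [-0.032, 0.103, 0, 0.092], [-0.032, 0.103, 0, 0.092], [-0.032, 0.103, 0, 0.092], [-0.032, 0.103, 0, 0.092], [-0.032, 0.103, 0, 0.092], [0, 0, 0, 0]]], claw=1)

```text
t: 15.25
tool_pos: [465.4, 129.0, 159.0]
tool_rot: [0.801, 0.598, -0.0, -0.001]
contact_force: [0.1, -0.0, -1.4]
gripper_width: 85.3
grasp_force: 0.0
```

```bash
cat > t.py <<'E'
from h import *
d=snap('wrist');e=snap('top');print(d['s']['tool_pos'],d['s']['tool_rot'],d['s']['joint_pos'])
P=bydepth(d,np.c_[np.tile(np.arange(640),400),np.repeat(np.arange(400),640)]).reshape(400,640,3);Z=P[...,2]
m=((Z>52)&(Z<66)&(abs(P[...,0]-467)<60)&(abs(P[...,1]-124)<60)).astype(np.uint8)
c=max(cv2.findContours(m,0,1)[0],key=cv2.contourArea)[:,0];print('tape',c.mean(0),cv2.minAreaRect(onplane(d,c,58)[:,:2].astype(np.float32)))
# tray rims from top, by depth
Q=bydepth(e,np.c_[np.tile(np.arange(640),400),np.repeat(np.arange(400),640)]).reshape(400,640,3)
hsv=cv2.cvtColor(e['img'],cv2.COLOR_BGR2HSV)
for n,cx,cy,r in(('sq',603,27,100),('lng',577,-371,125)):
    m=((abs(Q[...,0]-cx)<r)&(abs(Q[...,1]-cy)<(r if n=='sq' else 75))&(hsv[...,2]>130)&(hsv[...,1]<60)&(Q[...,2]<12)).astype(np.uint8)
    c=max(cv2.findContours(m,0,1)[0],key=cv2.contourArea)[:,0];print(n,'floor',cv2.minAreaRect(onplane(e,c,4)[:,:2].astype(np.float32)))
cv2.imwrite('pics/g4.png',np.hstack([cv2.resize(e['img'][100:220,260:500],(400,250)),cv2.resize(d['img'],(400,250))]))
E
python3 t.py
```

```text
[465.38530973 128.95602651 159.01213071] [ 8.01477508e-01  5.98023714e-01 -4.95529612e-04 -1.09354444e-03] [3.75662633e-02 4.26028440e-01 1.84045318e+00 1.61049682e-03
 8.77168855e-01 3.25264534e-01]
tape [324.28415301 190.26229508] ((468.55419921875, 125.3687973022461), (60.433109283447266, 29.94039535522461), 72.72736358642578)
sq floor ((601.0047607421875, 35.43525695800781), (119.03739166259766, 111.80237579345703), 15.997366905212402)
lng floor ((576.2588500976562, -364.2209167480469), (79.21292877197266, 195.75143432617188), 82.50198364257812)
```

View pics/g4.png

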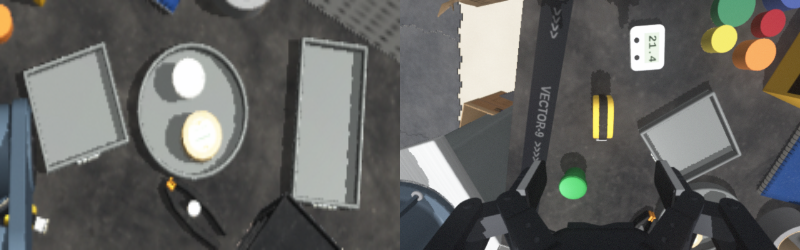

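Pot and tin both stand in the round tray, at (188,78) and (203,135). The tape is in the wrist view at (602,117), which gives (468.5,125.4) and matches the description. I grip it.

Request:
jog_arm(moves=[[[0.007, -0.009, -0.08, -0.007], [0, 0, -0.1, 0], [0, 0, -0.08, 0], [0, 0, -0.04, 0], [0, 0, -0.015, 0], [0, 0, 0, 0], [0, 0, 0, 0]]])

```text
t: 16.05
tool_pos: [472.3, 120.6, 33.3]
tool_rot: [0.807, 0.59, 0.001, 0.001]
contact_force: [-0.6, 0.2, 0.4]
gripper_width: 85.3
grasp_force: 0.0
```

Request:
jog_arm(moves=[[[0, 0, 0, 0], [0, 0, 0, 0], [0, 0, 0, 0], [0, 0, 0, 0], [0, 0, 0, 0], [0, 0, 0, 0], [0, 0, 0, 0], [0, 0, 0, 0]]], claw=0)

```text
t: 16.85
tool_pos: [471.0, 121.4, 33.3]
tool_rot: [0.807, 0.591, 0.0, 0.0]
contact_force: [-0.7, 0.2, 6.2]
gripper_width: 28.3
grasp_force: 58.3
```

Request:
jog_arm(moves=[[[0, 0, 0, 0], [0, 0, 0.02, 0], [0, 0, 0.08, 0], [0, 0, 0.05, 0], [0, 0, 0, 0], [0, 0, 0, 0]]])

```text
t: 17.45
tool_pos: [471.1, 121.3, 92.7]
tool_rot: [0.807, 0.591, 0.0, 0.0]
contact_force: [-0.3, -0.6, -2.2]
gripper_width: 28.6
grasp_force: 59.6
```

Request:
jog_arm(moves=[[[0.082, -0.059, 0, 0], [0.082, -0.059, 0, 0], [0.082, -0.059, 0, 0], [0.082, -0.059, 0, 0], [0, 0, 0, 0], [0, 0, 0, 0], [0, 0, -0.05, 0], [0, 0, -0.04, 0]]])

```text
t: 18.25
tool_pos: [599.8, 27.9, 54.9]
tool_rot: [0.807, 0.591, -0.001, -0.001]
contact_force: [0.5, 0.6, -2.6]
gripper_width: 28.4
grasp_force: 59.7
```

Request:
jog_arm(moves=[[[0, 0, -0.02, 0], [0, 0, -0.01, 0], [0, 0, -0.007, 0], [0, 0, 0, 0], [0, 0, 0, 0]]])

```text
t: 18.75
tool_pos: [602.8, 26.9, 42.4]
tool_rot: [0.807, 0.591, 0.0, 0.0]
contact_force: [-0.5, -0.4, -2.4]
gripper_width: 28.6
grasp_force: 59.7
```

Request:
jog_arm(moves=[[[0, 0, -0.006, 0], [0, 0, -0.004, 0], [0, 0, -0.003, 0], [0, 0, 0, 0], [0, 0, 0, 0]]])

```text
t: 19.25
tool_pos: [602.6, 26.8, 37.4]
tool_rot: [0.807, 0.591, 0.0, 0.0]
contact_force: [-1.4, -0.4, 4.8]
gripper_width: 28.1
grasp_force: 60.7
```

Request:
jog_arm(moves=[[[0, 0, 0, 0], [0, 0, 0, 0], [0, 0, 0, 0], [0, 0, 0, 0], [0, 0, 0.03, 0], [0, 0, 0.1, 0], [0, 0, 0.12, 0], [0, 0, 0.06, 0]]], claw=0.75)

```text
t: 20.05
tool_pos: [604.6, 26.7, 165.3]
tool_rot: [0.807, 0.591, 0.002, 0.002]
contact_force: [0.6, -0.8, 0.0]
gripper_width: 64.1
grasp_force: 0.0
```

Request:
jog_arm(moves=[[[-0.01, 0.113, 0, -0.01], [-0.01, 0.113, 0, -0.01], [-0.01, 0.113, 0, -0.01], [-0.01, 0.113, 0, -0.01], [-0.01, 0.113, 0, -0.01], [-0.01, 0.113, 0, -0.01], [-0.01, 0.113, 0, 0], [-0.01, 0.113, 0, 0]]], claw=1)

```text
t: 20.85
tool_pos: [570.0, 390.4, 161.6]
tool_rot: [0.834, 0.552, 0.0, 0.0]
contact_force: [0.9, -0.6, -0.2]
gripper_width: 85.1
grasp_force: 0.0
```

Request:
jog_arm(moves=[[[0, 0, 0, 0], [0, 0, 0, 0]]])

```text
t: 21.05
tool_pos: [569.7, 389.5, 161.0]
tool_rot: [0.833, 0.553, 0.0, 0.0]
contact_force: [-0.2, 0.4, 0.5]
gripper_width: 85.4
grasp_force: 0.0
```

Run:
```python
from h import *
d=snap('wrist');e=snap('top');print(d['s']['tool_pos'],d['s']['tool_rot'])
hsv=cv2.cvtColor(d['img'],cv2.COLOR_BGR2HSV);P=bydepth(d,np.c_[np.tile(np.arange(640),400),np.repeat(np.arange(400),640)]).reshape(400,640,3)
near=(np.hypot(P[...,0]-570,P[...,1]-398)<75)
m=((hsv[...,1]>140)&(hsv[...,2]>100)&(hsv[...,0]>20)&(hsv[...,0]<35)&near).astype(np.uint8)
c=max(cv2.findContours(m,0,1)[0],key=cv2.contourArea)[:,0];print('handle',c.mean(0),cv2.minAreaRect(onplane(d,c,14)[:,:2].astype(np.float32)),np.median(P[m>0],0))
R,t=ext(e);
cv2.imwrite('pics/g5.png',np.hstack([cv2.resize(e['img'][100:220,260:500],(400,250)),cv2.resize(d['img'],(400,250))]))
for v in range(190,290,20): print([tuple(q.round().astype(int)) for q in bydepth(e,[(u,v) for u in range(380,480,25)])])
```

```text
[569.74895822 389.49259015 161.04937925] [8.33226045e-01 5.52932428e-01 6.59023568e-05 2.88018578e-04]
handle [317.96444444 166.35555556] ((570.7868041992188, 397.0685729980469), (98.08841705322266, 30.973731994628906), 67.91732025146484) [577.21181112 413.32563024  23.22598854]
[(np.int64(496), np.int64(-165), np.int64(0)), (np.int64(495), np.int64(-229), np.int64(5)), (np.int64(494), np.int64(-296), np.int64(-1)), (np.int64(492), np.int64(-360), np.int64(7))]
[(np.int64(443), np.int64(-161), np.int64(13)), (np.int64(443), np.int64(-229), np.int64(-5)), (np.int64(427), np.int64(-254), np.int64(169)), (np.int64(440), np.int64(-358), np.int64(3))]
[(np.int64(392), np.int64(-161), np.int64(-3)), (np.int64(382), np.int64(-194), np.int64(171)), (np.int64(381), np.int64(-251), np.int64(170)), (np.int64(380), np.int64(-309), np.int64(169))]
[(np.int64(339), np.int64(-144), np.int64(112)), (np.int64(338), np.int64(-193), np.int64(167)), (np.int64(336), np.int64(-250), np.int64(168)), (np.int64(335), np.int64(-305), np.int64(172))]
[(np.int64(294), np.int64(-135), np.int64(167)), (np.int64(293), np.int64(-191), np.int64(168)), (np.int64(292), np.int64(-247), np.int64(169)), (np.int64(291), np.int64(-305), np.int64(164))]
```

View pics/g5.png

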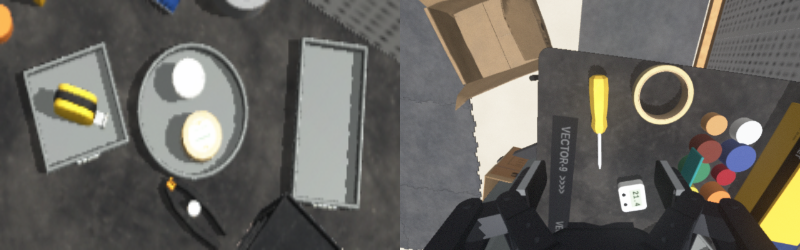

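The tape stands upright in the square tray at (77,103). The driver handle is at (598,105), in line with the fingers. The masking-tape ring at (663,95) is close, so I part-close the fingers before going down.

Request:
jog_arm(moves=[[[-0.003, 0.002, 0, 0.008], [0, 0, -0.08, 0], [0, 0, -0.1, 0], [0, 0, -0.1, 0], [0, 0, -0.06, 0], [0, 0, -0.025, 0], [0, 0, -0.012, 0], [0, 0, 0, 0]]], claw=0.65)

```text
t: 21.95
tool_pos: [570.0, 388.9, 10.4]
tool_rot: [0.831, 0.557, 0.0, 0.0]
contact_force: [0.1, 1.1, 0.2]
gripper_width: 55.9
grasp_force: 0.0
```

Request:
jog_arm(moves=[[[0, 0, 0, 0], [0, 0, 0, 0], [0, 0, 0, 0], [0, 0, 0, 0], [0, 0, 0, 0], [0, 0, 0, 0], [0, 0, 0, 0]]], claw=0)

```text
t: 22.65
tool_pos: [569.5, 389.6, 10.4]
tool_rot: [0.83, 0.557, 0.0, 0.0]
contact_force: [-0.0, -0.6, 3.4]
gripper_width: 0.3
grasp_force: 1.9
```

Request:
jog_arm(moves=[[[0, 0, 0.02, 0], [0, 0, 0.08, 0], [0, 0, 0.1, 0], [0, 0, 0.06, 0], [0, 0, 0, 0], [0, 0, 0, 0]]])

```text
t: 23.25
tool_pos: [569.0, 389.2, 114.2]
tool_rot: [0.83, 0.557, 0.0, 0.0]
contact_force: [0.2, 0.0, -1.0]
gripper_width: 0.1
grasp_force: 0.0
```

The jaws closed on nothing, so I look.

```bash
cat > s.py <<'E'
from h import *
d=snap('wrist');e=snap('side');print(d['s']['tool_pos'],d['s']['tool_rot'])
hsv=cv2.cvtColor(d['img'],cv2.COLOR_BGR2HSV);P=bydepth(d,np.c_[np.tile(np.arange(640),400),np.repeat(np.arange(400),640)]).reshape(400,640,3)
near=(np.hypot(P[...,0]-570,P[...,1]-398)<90)
m=((hsv[...,1]>140)&(hsv[...,2]>100)&(hsv[...,0]>20)&(hsv[...,0]<35)&near).astype(np.uint8)
c=max(cv2.findContours(m,0,1)[0],key=cv2.contourArea)[:,0];print('handle',c.mean(0),cv2.minAreaRect(onplane(d,c,14)[:,:2].astype(np.float32)),np.median(P[m>0],0))
cv2.imwrite('pics/g6.png',np.hstack([cv2.resize(e['img'][240:400,300:500],(375,300)),cv2.resize(d['img'],(420,300))]))
E
python3 s.py
```

```text
[569.03503118 389.21750805 114.16700461] [8.30459782e-01 5.57078550e-01 1.93197624e-04 5.35983726e-05]
handle [318.1953125 176.984375 ] ((570.9928588867188, 397.01641845703125), (98.96623229980469, 30.779014587402344), 68.66923522949219) [577.78118285 415.66953612  22.80706701]
```

View pics/g6.png

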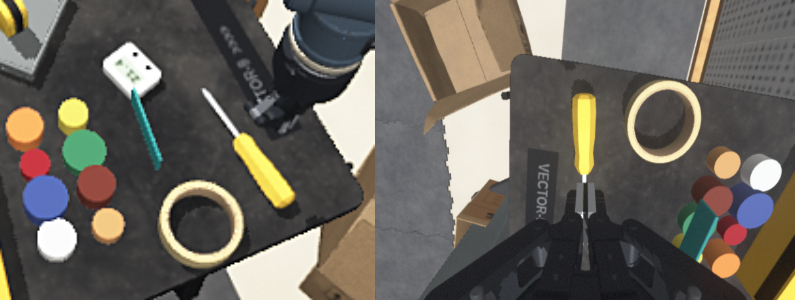

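Run:
```python
from h import *
for n in('side','top','wrist'):
    d=load(n) if n!='top' else snap('top')
    hsv=cv2.cvtColor(d['img'],cv2.COLOR_BGR2HSV)
    P=bydepth(d,np.c_[np.tile(np.arange(640),400),np.repeat(np.arange(400),640)]).reshape(400,640,3)
    m=((hsv[...,1]>140)&(hsv[...,2]>100)&(hsv[...,0]>20)&(hsv[...,0]<35)&(np.hypot(P[...,0]-570,P[...,1]-398)<90)).astype(np.uint8)
    c=max(cv2.findContours(m,0,1)[0],key=cv2.contourArea)[:,0]
    w=onplane(d,c,14);p=P[m>0];ax=np.array([.39,.92])
    s=(p[:,:2]-[571,397])@ax
    print(n,c.min(0),c.max(0),'axis range plane',((w[:,:2]-[571,397])@ax)[[0]],np.ptp((w[:,:2]-[571,397])@ax),'depth range',s.min().round(),s.max().round(),len(p),cv2.minAreaRect(w[:,:2].astype(np.float32)))
    for k in range(-50,60,20):
        q=p[abs(s-k)<8]; print('   ',k,len(q),q[:,2].max().round(1) if len(q) else '',q.mean(0).round() if len(q) else '')
```

```text
side [424 311] [456 350] axis range plane [-46.88828409] 96.9198642773116 depth range -49.0 50.0 359 ((572.4212036132812, 398.1723937988281), (96.45375061035156, 31.20159149169922), 69.50131225585938)
    -50 11 22.1 [554. 355.  10.]
    -30 49 23.3 [565. 367.  17.]
    -10 53 30.8 [571. 386.  18.]
    10 62 28.9 [581. 404.  21.]
    30 67 29.8 [588. 421.  21.]
    50 47 29.5 [591. 439.  20.]
top [152 157] [181 174] axis range plane [23.3175915] 76.93345194283367 depth range -45.0 25.0 302 ((568.3623657226562, 388.7539367675781), (77.4103012084961, 30.490896224975586), 69.5373764038086)
    -50 15 27.0 [555. 357.  15.]
    -30 62 27.2 [560. 369.  19.]
    -10 74 29.5 [567. 388.  19.]
    10 75 30.1 [575. 406.  22.]
    30 5 30.7 [574. 421.  24.]
    50 0  
wrist [300 124] [336 232] axis range plane [49.30855878] 98.86221867804313 depth range -55.0 76.0 2409 ((570.9928588867188, 397.01641845703125), (98.96623229980469, 30.779014587402344), 68.66923522949219)
    -50 44 22.8 [554. 356.  17.]
    -30 256 25.8 [560. 369.  19.]
    -10 242 26.7 [567. 388.  20.]
    10 396 202.8 [575. 408.  23.]
    30 630 29.7 [582. 425.  24.]
    50 331 28.8 [588. 439.  22.]
```

All three views put the handle where I aimed. I go down again and look before closing.

Request:
jog_arm(moves=[[[0, 0, 0, 0], [0, 0, 0, 0], [0, 0, 0, 0], [0, 0, -0.08, 0], [0, 0, -0.1, 0], [0, 0, -0.05, 0], [0, 0, -0.025, 0], [0, 0, 0, 0]]], claw=0.65)

```text
t: 24.2
tool_pos: [568.3, 388.8, 10.1]
tool_rot: [0.83, 0.557, -0.002, -0.0]
contact_force: [-0.4, 0.4, 0.3]
gripper_width: 55.6
grasp_force: 0.0
```

Run:
```python
from h import *
d=snap('wrist');e=snap('side');print(d['s']['tool_pos'],d['s']['gripper_width'],d['s']['contact_force'])
cv2.imwrite('pics/g7.png',np.hstack([cv2.resize(e['img'][260:380,370:490],(380,380)),cv2.resize(d['img'][120:,140:500],(420,327)) if 0 else cv2.resize(d['img'][120:400,150:490],(420,380))]))
```

```text
[568.26822475 388.82698611  10.13682365] 55.64785220776493 [-0.44124407  0.3525832   0.31752037]
```

View pics/g7.png

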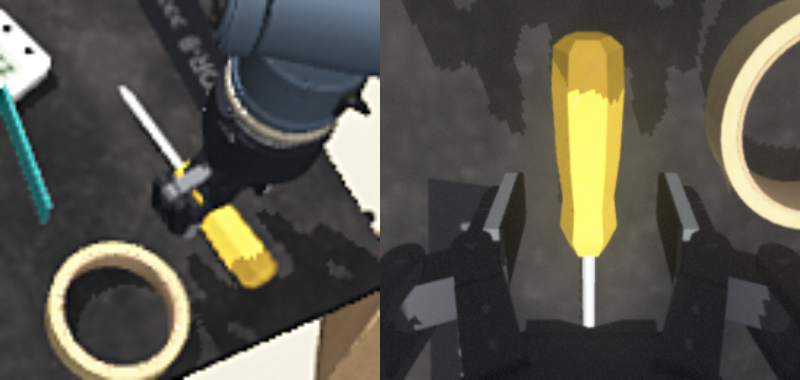

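The pads straddle the handle near its narrow front end, at (500–680, 210). I shift 8 mm toward the wide part and close in stages.

Request:
jog_arm(moves=[[[0.007, 0.018, 0, 0], [0, 0, 0, 0]]])

```text
t: 24.5
tool_pos: [573.8, 398.2, 13.7]
tool_rot: [0.83, 0.557, 0.002, 0.0]
contact_force: [-0.4, -0.1, -0.1]
gripper_width: 55.5
grasp_force: 0.0
```

Request:
jog_arm(moves=[[[0, 0, 0, 0], [0, 0, 0, 0], [0, 0, 0, 0]]], claw=0)

```text
t: 24.8
tool_pos: [572.0, 396.5, 12.1]
tool_rot: [0.83, 0.557, 0.0, 0.0]
contact_force: [0.1, 0.0, -0.4]
gripper_width: 12.3
grasp_force: 0.0
```

Request:
jog_arm(moves=[[[0, 0, 0, 0], [0, 0, 0, 0]]])

```text
t: 25.0
tool_pos: [571.9, 396.4, 11.7]
tool_rot: [0.83, 0.557, -0.0, -0.0]
contact_force: [0.6, -0.1, 0.7]
gripper_width: -0.1
grasp_force: 0.0
```

Request:
jog_arm(moves=[[[0, 0, 0, 0], [0, 0, 0, 0]]])

```text
t: 25.2
tool_pos: [572.0, 396.4, 11.8]
tool_rot: [0.83, 0.557, -0.0, -0.0]
contact_force: [-0.3, -0.5, 0.1]
gripper_width: 0.1
grasp_force: 0.0
```

Run:
```python
from h import *
d=snap('wrist');e=snap('side');s=d['s'];print(s['tool_pos'],s['joint_pos'])
P=bydepth(d,np.c_[np.tile(np.arange(640),400),np.repeat(np.arange(400),640)]).reshape(400,640,3)
for v in range(120,400,20): print(v,[tuple(P[v,u].round().astype(int).tolist()) for u in (290,306,320,334,350)])
cv2.imwrite('pics/g8.png',np.hstack([cv2.resize(e['img'][260:380,370:490],(380,380),interpolation=2),cv2.resize(d['img'][120:400,150:490],(420,380))]))
```

```text
[571.97490231 396.44943582  11.75197888] [4.45910843e-01 8.67201855e-01 1.36596226e+00 1.08023695e-05
 9.08545454e-01 8.35034597e-01]
120 [(583, 466, 1), (591, 463, 0), (598, 460, 0), (605, 457, 2), (613, 454, 1)]
140 [(579, 456, 1), (587, 453, 2), (594, 450, 0), (601, 447, 0), (609, 444, 1)]
160 [(574, 446, 0), (584, 445, 13), (591, 442, 13), (597, 437, 1), (606, 433, 1)]
180 [(572, 439, 16), (582, 438, 28), (588, 436, 27), (594, 432, 25), (601, 422, 1)]
200 [(568, 428, 16), (578, 429, 28), (585, 427, 29), (591, 423, 26), (597, 411, 1)]
220 [(559, 413, 2), (574, 419, 28), (580, 416, 27), (587, 413, 26), (593, 399, 1)]
240 [(553, 399, 0), (569, 408, 27), (576, 406, 27), (582, 401, 24), (588, 386, 1)]
260 [(548, 387, 1), (568, 405, 41), (576, 406, 49), (582, 404, 49), (583, 373, 1)]
280 [(562, 407, 57), (571, 409, 65), (576, 406, 64), (581, 404, 64), (587, 398, 58)]
300 [(567, 411, 78), (571, 408, 77), (573, 398, 65), (581, 405, 78), (587, 404, 79)]
320 [(570, 415, 94), (574, 413, 93), (569, 388, 64), (582, 409, 92), (587, 408, 93)]
340 [(571, 415, 103), (574, 410, 99), (547, 334, 16), (580, 405, 96), (586, 408, 102)]
360 [(571, 415, 109), (572, 407, 102), (539, 317, 14), (580, 403, 102), (586, 408, 108)]
380 [(571, 414, 114), (573, 408, 110), (576, 406, 110), (579, 404, 109), (585, 409, 115)]
```

View pics/g8.png

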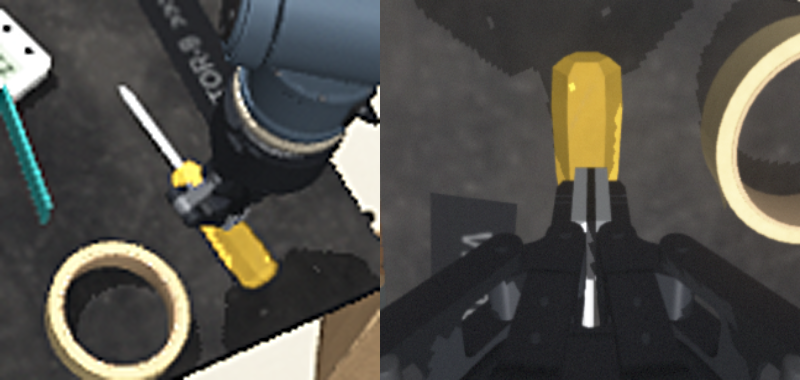

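Request:
jog_arm(moves=[[[0, 0, 0, 0], [0, 0, 0, 0], [0, 0, 0, 0], [0, 0, 0, 0]]], claw=0.65)

```text
t: 25.7
tool_pos: [572.0, 396.5, 11.8]
tool_rot: [0.83, 0.557, 0.0, 0.0]
contact_force: [0.6, -0.4, 0.1]
gripper_width: 55.5
grasp_force: 0.0
```

Run:
```python
from h import *
from scipy.spatial.transform import Rotation as Ro
d=snap('wrist');s=d['s'];print(s['tool_pos'],s['gripper_width'])
P=bydepth(d,np.c_[np.tile(np.arange(640),400),np.repeat(np.arange(400),640)]).reshape(400,640,3)
T=(P-s['tool_pos'])@Ro.from_quat(s['tool_rot']).as_matrix()  # tool coords
for v in range(220,340,8): print(v,[tuple(T[v,u].round().astype(int).tolist()) for u in (235,245,255,265,275,320,365,375,385,395)])
# fingertip: points with |y|in 20..50, above desk/handle
m=(abs(T[...,1])>18)&(abs(T[...,1])<55)&(abs(T[...,0])<14)&(d['depth']>0)&(P[...,2]>3)
q=T[m];
for lo in range(-40,12,5): 
    k=q[(q[:,2]>=lo)&(q[:,2]<lo+5)];print(lo,len(k),k.mean(0).round(1) if len(k) else '', (P[m][(q[:,2]>=lo)&(q[:,2]<lo+5)][:,2].mean().round(1)) if len(k) else '')
```

```text
[571.99486142 396.50306507  11.83125323] 55.463233111084804
220 [(10, -51, 10), (10, -45, 11), (10, -39, 11), (10, -33, 11), (10, -27, 11), (21, 0, -16), (10, 27, 11), (10, 33, 10), (10, 39, 10), (10, 45, 10)]
228 [(5, -51, 10), (4, -46, 12), (4, -39, 11), (4, -33, 11), (4, -27, 11), (16, 0, -14), (5, 28, 10), (4, 34, 11), (5, 39, 9), (4, 46, 11)]
236 [(-1, -52, 11), (-2, -46, 12), (-1, -40, 11), (-1, -34, 11), (-1, -28, 11), (12, 0, -15), (-1, 28, 11), (-1, 34, 11), (-1, 40, 11), (84, 0, -159)]
244 [(-7, -53, 11), (-7, -47, 12), (-7, -40, 11), (-6, -34, 11), (-6, -28, 11), (8, 0, -16), (-7, 28, 11), (-6, 34, 10), (-7, 41, 11), (-7, 47, 11)]
252 [(-12, -53, 11), (-12, -47, 10), (10, -31, -28), (7, -27, -24), (-12, -28, 11), (2, 0, -15), (-13, 29, 12), (6, 28, -21), (10, 31, -29), (-12, 47, 11)]
260 [(-18, -54, 11), (6, -36, -29), (10, -30, -36), (4, -27, -26), (-18, -28, 11), (-3, 0, -14), (-18, 29, 11), (2, 28, -23), (10, 30, -36), (10, 35, -36)]
268 [(7, -39, -37), (11, -32, -44), (10, -28, -43), (0, -27, -26), (-24, -29, 11), (-8, 0, -14), (-24, 29, 11), (-2, 28, -24), (10, 29, -4
[... 896 characters left out ...]
3, 0, -11), (-61, 31, 10), (-62, 38, 11), (-7, 28, -52), (11, 26, -74)]
324 [(17, -26, -84), (17, -22, -84), (-10, -27, -55), (-69, -38, 11), (-68, -31, 11), (-55, 0, -4), (-69, 31, 11), (-69, 38, 11), (-12, 28, -52), (16, 23, -83)]
332 [(17, -25, -88), (17, -22, -87), (-76, -45, 11), (-75, -38, 11), (-76, -31, 12), (-62, 0, -3), (-76, 32, 12), (-76, 39, 11), (-76, 46, 11), (16, 23, -87)]
-40 500 [  5.2  -0.3 -37.5] 49.3
-35 455 [  5.3   0.8 -32.6] 44.4
-30 351 [  5.2  -0.4 -27.7] 39.5
-25 150 [  2.1   1.7 -23.1] 35.0
-20 2 [  4.  -27.4 -19.8] 31.6
-15 49 [ 10.5  54.3 -12.6] 24.5
-10 37 [10.  54.  -7.6] 19.4
-5 28 [ 9.8 54.1 -2.3] 14.2
0 33 [10.2 54.1  2.3] 9.5
5 20 [ 9.5 53.8  6.7] 5.2
10 0
```

Measured on the pads, the fingertips sit about 20 mm behind the stated TCP, so the jaws closed above the handle. I lower 20 mm in steps, watching the force.

Request:
jog_arm(moves=[[[-0.003, -0.009, -0.015, 0], [0, 0, -0.015, 0], [0, 0, -0.012, 0], [0, 0, -0.008, 0], [0, 0, 0, 0], [0, 0, 0, 0]]])

```text
t: 26.35
tool_pos: [570.8, 392.9, -8.4]
tool_rot: [0.83, 0.557, -0.0, -0.0]
contact_force: [-0.3, -0.2, 0.2]
gripper_width: 55.3
grasp_force: 0.0
```

Request:
jog_arm(moves=[[[0, 0, 0, 0], [0, 0, 0, 0], [0, 0, 0, 0], [0, 0, 0, 0], [0, 0, 0, 0], [0, 0, 0, 0]]], claw=0)

```text
t: 26.95
tool_pos: [571.2, 393.2, -7.5]
tool_rot: [0.83, 0.557, 0.001, 0.0]
contact_force: [-1.6, 1.0, 5.0]
gripper_width: 26.5
grasp_force: 59.2
```

The handle is gripped at 26.5 mm and 59 N. I lift, then carry and turn it to the long tray.

Request:
jog_arm(moves=[[[0, 0, 0.02, 0], [0, 0, 0.1, 0], [0, 0, 0.1, 0], [0, 0, 0.08, 0], [0, 0, 0, 0], [0, -0.05, 0, -0.05], [0.005, -0.1, 0, -0.08], [0.005, -0.1, 0, -0.08]]])

```text
t: 27.75
tool_pos: [573.5, 292.1, 110.6]
tool_rot: [0.911, 0.412, -0.001, 0.0]
contact_force: [0.3, -0.4, -1.3]
gripper_width: 26.1
grasp_force: 59.2
```

Request:
jog_arm(moves=[[[0.005, -0.1, 0, -0.08], [0.005, -0.1, 0, -0.08], [0.005, -0.1, 0, -0.08], [0.005, -0.1, 0, -0.08], [0.005, -0.1, 0, -0.08], [0.005, -0.1, 0, -0.08], [0.005, -0.1, 0, -0.08], [0.005, -0.1, 0, -0.05]]])

```text
t: 28.55
tool_pos: [589.7, -28.6, 110.7]
tool_rot: [0.998, -0.055, -0.001, -0.0]
contact_force: [-0.0, -0.4, -0.7]
gripper_width: 26.3
grasp_force: 59.2
```

Request:
jog_arm(moves=[[[0.005, -0.1, 0, 0], [0.005, -0.1, 0, 0], [0.005, -0.1, 0, 0], [0.005, -0.1, 0, 0], [0.005, -0.1, 0, 0], [0.005, -0.1, 0, 0], [0, 0, 0, 0], [0, 0, 0, 0]]])

```text
t: 29.35
tool_pos: [601.6, -267.6, 110.4]
tool_rot: [0.999, -0.054, -0.001, -0.001]
contact_force: [-1.5, -0.1, -1.0]
gripper_width: 26.1
grasp_force: 59.3
```

Request:
jog_arm(moves=[[[0.007, -0.1, 0, 0], [0.007, -0.1, 0, 0], [0.006, -0.072, 0, 0], [0, 0, -0.06, 0], [0, 0, -0.04, 0], [0, 0, 0, 0], [0, 0, 0, 0]]])

```text
t: 30.05
tool_pos: [610.4, -373.6, 70.8]
tool_rot: [0.999, -0.052, -0.001, -0.001]
contact_force: [0.9, 0.2, -0.3]
gripper_width: 26.0
grasp_force: 59.3
```

Run:
```python
from h import *
d=snap('wrist');e=snap('top');f=snap('side');s=d['s'];print(s['tool_pos'],s['joint_pos'])
cv2.imwrite('pics/g9.png',np.hstack([cv2.resize(d['img'],(400,300)),cv2.resize(f['img'][80:260,130:370],(400,300))]))
for n,g in(('w',d),('s',f)):
    hsv=cv2.cvtColor(g['img'],cv2.COLOR_BGR2HSV);P=bydepth(g,np.c_[np.tile(np.arange(640),400),np.repeat(np.arange(400),640)]).reshape(400,640,3)
    m=((hsv[...,1]>130)&(hsv[...,2]>80)&(hsv[...,0]>18)&(hsv[...,0]<36)&(np.hypot(P[...,0]-610,P[...,1]+376)<90)&(P[...,2]>40)).astype(np.uint8)
    if m.sum()>20: c=max(cv2.findContours(m,0,1)[0],key=cv2.contourArea)[:,0];print(n,m.sum(),cv2.minAreaRect(onplane(g,c,s['tool_pos'][2]+25)[:,:2].astype(np.float32)),np.percentile(P[m>0],[2,50,98],axis=0).round())
```

```text
[ 610.41808241 -373.60089445   70.77958088] [-7.05027951e-01  8.12619008e-01  1.28556427e+00  1.94636696e-04
  1.04658477e+00  9.70146802e-01]
w 5860 ((617.136962890625, -375.8474426269531), (29.885467529296875, 96.82532501220703), 85.4993896484375) [[ 581. -392.   92.]
 [ 625. -376.  101.]
 [ 663. -361.  106.]]
s 208 ((639.7637329101562, -376.6573181152344), (39.22015380859375, 52.744232177734375), 79.60690307617188) [[ 573. -387.   84.]
 [ 637. -369.  100.]
 [ 664. -359.  109.]]
```

View pics/g9.png

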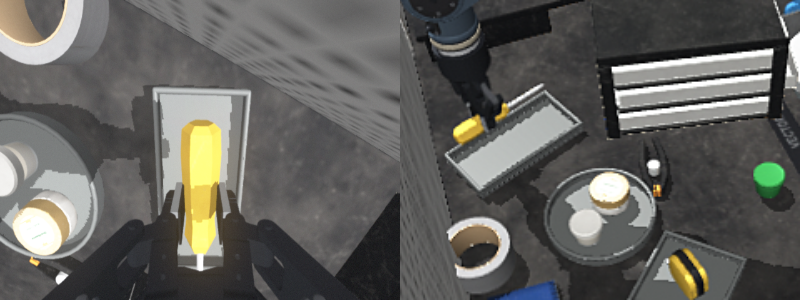

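The driver hangs level over the long tray and lines up with it: handle at (202,185) in the wrist view, centre (617,-376). I lower it.

Request:
jog_arm(moves=[[[-0.01, 0, -0.06, 0], [0, 0, -0.06, 0], [0, 0, -0.03, 0], [0, 0, -0.015, 0], [0, 0, -0.01, 0], [0, 0, 0, 0], [0, 0, 0, 0]]])

```text
t: 30.9
tool_pos: [607.5, -376.4, 2.8]
tool_rot: [0.999, -0.053, 0.001, 0.001]
contact_force: [0.3, 0.3, -0.3]
gripper_width: 25.9
grasp_force: 59.3
```

Request:
jog_arm(moves=[[[0, 0, -0.005, 0], [0, 0, -0.004, 0], [0, 0, 0, 0], [0, 0, 0, 0]]])

```text
t: 31.3
tool_pos: [606.8, -375.9, -1.8]
tool_rot: [0.999, -0.053, -0.0, -0.0]
contact_force: [-0.2, -0.5, -0.9]
gripper_width: 26.1
grasp_force: 59.3
```

Request:
jog_arm(moves=[[[0, 0, -0.004, 0], [0, 0, -0.002, 0], [0, 0, 0, 0], [0, 0, 0, 0]]])

```text
t: 31.7
tool_pos: [607.0, -376.1, -3.5]
tool_rot: [0.999, -0.053, 0.0, 0.0]
contact_force: [-1.5, 1.6, 5.1]
gripper_width: 26.1
grasp_force: 59.8
```

Request:
jog_arm(moves=[[[0, 0, 0, 0], [0, 0, 0, 0], [0, 0, 0, 0], [0, 0, 0, 0], [0, 0, 0.03, 0], [0, 0, 0.08, 0], [0, 0, 0.12, 0], [0, 0, 0.12, 0]]], claw=0.55)

```text
t: 32.5
tool_pos: [606.4, -375.6, 137.2]
tool_rot: [0.999, -0.053, -0.001, -0.0]
contact_force: [0.4, -0.9, 0.3]
gripper_width: 46.8
grasp_force: 0.0
```

Request:
jog_arm(moves=[[[0, 0, 0.1, 0], [0, 0, 0.1, 0], [0, 0, 0, 0], [0, 0, 0, 0], [0, 0, 0, 0]]])

```text
t: 33.0
tool_pos: [605.9, -375.2, 214.8]
tool_rot: [0.999, -0.053, -0.001, -0.001]
contact_force: [-0.0, -0.7, -1.3]
gripper_width: 47.0
grasp_force: 0.0
```

Run:
```python
from h import *
d=snap('wrist');e=snap('top');f=snap('side');s=observe();print(s['tool_pos'],s['gripper_width'],s['contact_force'])
cv2.imwrite('pics/g10.png',np.vstack([np.hstack([cv2.resize(d['img'],(400,250)),cv2.resize(f['img'][120:300,130:420],(400,250))]),cv2.resize(e['img'][90:250,140:500],(800,350))]))
g=d;hsv=cv2.cvtColor(g['img'],cv2.COLOR_BGR2HSV);P=bydepth(g,np.c_[np.tile(np.arange(640),400),np.repeat(np.arange(400),640)]).reshape(400,640,3)
m=((hsv[...,1]>130)&(hsv[...,2]>80)&(hsv[...,0]>18)&(hsv[...,0]<36)&(np.hypot(P[...,0]-610,P[...,1]+376)<90)).astype(np.uint8)
c=max(cv2.findContours(m,0,1)[0],key=cv2.contourArea)[:,0];print(cv2.minAreaRect(onplane(g,c,18)[:,:2].astype(np.float32)),np.percentile(P[m>0],[2,50,98],axis=0).round())
```

```text
[ 605.94568552 -375.25260562  213.75630172] 46.84366897155175 [0.01971663 0.54583502 0.08115696]
((615.0004272460938, -368.3979797363281), (24.491605758666992, 94.8721694946289), 72.30158996582031) [[ 572. -390.   18.]
 [ 626. -368.   24.]
 [ 660. -361.   31.]]
```

View pics/g10.png

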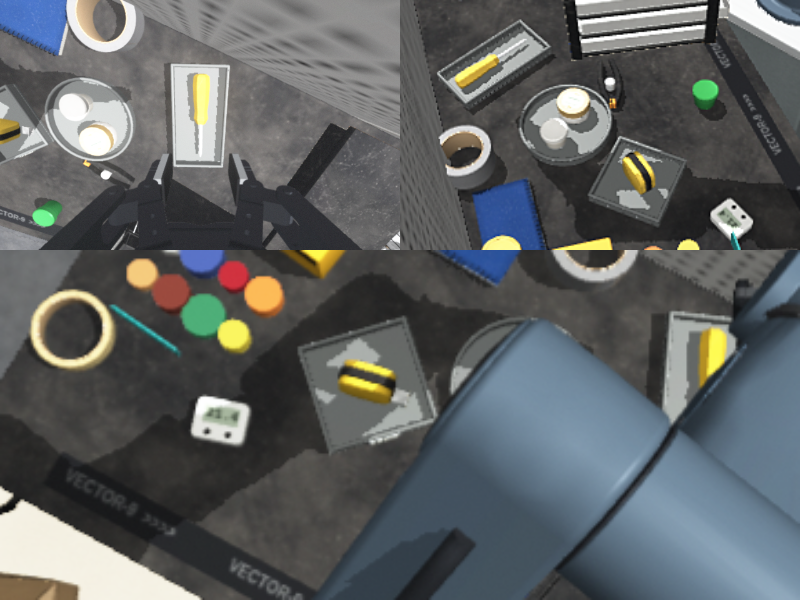

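The driver lies flat in the long tray at (202,110) in the wrist panel. The tape is upright in the square tray, pot and tin stand in the round tray, and the clamp and thermometer look undisturbed. I hand in.

```bash
python3 -c "
from plant import *
print(hand_in())"
```

```text
the job is handed in; nothing more can be done
None
```

The job is handed in: the small pot and tin stand upright in the round tray, the tape measure stands in the square tray and the screwdriver lies flat in the long tray (on the second grasp), with the thermometer and clamp left alone, at about 33 s of the 102 s limit.

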